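# Cover the cleaned microscope objectives

### The job

The four microscope objectives have been cleaned and stand nose up in their canister bases: put on each one the white cover of its own size, the shortest cover over the shortest objective and so on up to the tallest, each lowered gently, not dropped, until its rim rests flat on the base all round. Leave the objectives standing where they are, and leave the two eyepieces alone.

Things in the scene. Friction and masses are not known exactly. Their poses are not given: they have to be found in the camera images.
- small_objective: the shortest and slimmest of the four microscope objectives: a steel barrel, 22 mm in diameter at its widest, standing nose up, screwed into the hub of its own round grey canister base (flat disc 59 mm in diameter, 6 mm thick, which lies loose on the bench). Objective and base are one loose piece; its tip is 46 mm above the bench. Origin: centre of the base's underside, z up
- medium_objective: the second shortest of the four microscope objectives: a steel barrel, 28 mm in diameter at its widest, standing nose up, screwed into the hub of its own round grey canister base (flat disc 65 mm in diameter, 6 mm thick, which lies loose on the bench). Objective and base are one loose piece; its tip is 64 mm above the bench. Origin: centre of the base's underside, z up
- large_objective: the second tallest of the four microscope objectives: a steel barrel, 34 mm in diameter at its widest, standing nose up, screwed into the hub of its own round grey canister base (flat disc 71 mm in diameter, 6 mm thick, which lies loose on the bench). Objective and base are one loose piece; its tip is 82 mm above the bench. Origin: centre of the base's underside, z up
- tall_objective: the tallest and widest of the four microscope objectives: a steel barrel, 40 mm in diameter at its widest, standing nose up, screwed into the hub of its own round grey canister base (flat disc 77 mm in diameter, 6 mm thick, which lies loose on the bench). Objective and base are one loose piece; its tip is 100 mm above the bench. Origin: centre of the base's underside, z up
- small_cover: the shortest and slimmest of the four plain white plastic canister covers, the one that belongs on small_objective: a light round tube, open below and closed on top, 45 mm outside diameter, 50 mm high, walls 2.5 mm, top 3 mm thick, standing open end down. On its base its rim rests on the disc 6 mm above the bench, with about 9 mm of play all round the objective and 7 mm of disc showing all round. Origin: centre of the open rim, z up towards the closed end
- medium_cover: the second shortest of the four plain white plastic canister covers, the one that belongs on medium_objective: a light round tube, open below and closed on top, 51 mm outside diameter, 68 mm high, walls 2.5 mm, top 3 mm thick, standing open end down. On its base its rim rests on the disc 6 mm above the bench, with about 9 mm of play all round the objective and 7 mm of disc showing all round. Origin: centre of the open rim, z up towards the closed end
- large_cover: the second tallest of the four plain white plastic canister covers, the one that belongs on large_objective: a light round tube, open below and closed on top, 57 mm outside diameter, 86 mm high, walls 2.5 mm, top 3 mm thick, standing open end down. On its base its rim rests on the disc 6 mm above the bench, with about 9 mm of play all round the objective and 7 mm of disc showing all round. Origin: centre of the open rim, z up towards the closed end
- tall_cover: the tallest and widest of the four plain white plastic canister covers, the one that belongs on tall_objective: a light round tube, open below and closed on top, 63 mm outside diameter, 104 mm high, walls 2.5 mm, top 3 mm thick, standing open end down. On its base its rim rests on the disc 6 mm above the bench, with about 9 mm of play all round the objective and 7 mm of disc showing all round. Origin: centre of the open rim, z up towards the closed end
- eyepiece_a: one of two alike microscope eyepieces, standing on the bench without a base: black, 42 mm in diameter and 58 mm high, with a 30 mm steel tube below and a rubber eyecup on top; to be left alone. Origin: centre of its underside, z up
- eyepiece_b: one of two alike microscope eyepieces, standing on the bench without a base: black, 42 mm in diameter and 58 mm high, with a 30 mm steel tube below and a rubber eyecup on top; to be left alone. Origin: centre of its underside, z up
There are look-alikes about, which are no part of the job. What is shaped like the small_cover but green is not meant. What is shaped like the tall_cover but brown is not meant.

How it is judged (in metres and radians):
At the end, for the whole second after the job is handed in: Each cover is upright (4 deg) over the objective of its own size, rim down on the base (within 4 mm), centred within 12 mm; all at rest; objectives upright and within 30 mm of their start; both eyepieces upright and within 30 mm of theirs (horizontal distance between small_cover and small_objective below 0.012 m and z of small_cover in the frame of small_objective between 0.002 and 0.01 m and angle between each of small_cover, small_objective, medium_cover, medium_objective, large_cover, large_objective, tall_cover, tall_objective's own z axis and vertical below 0.07 rad and distance of each of small_objective, medium_objective, large_objective, tall_objective, eyepiece_a, eyepiece_b from where it was at the start of the episode below 0.03 m and linear speed of each of small_cover, small_objective, medium_cover, medium_objective, large_cover, large_objective, tall_cover, tall_objective below 0.02 m/s and horizontal distance between medium_cover and medium_objective below 0.012 m and z of medium_cover in the frame of medium_objective between 0.002 and 0.01 m and horizontal distance between large_cover and large_objective below 0.012 m and z of large_cover in the frame of large_objective between 0.002 and 0.01 m and horizontal distance between tall_cover and tall_objective below 0.012 m and z of tall_cover in the frame of tall_objective between 0.002 and 0.01 m and angle between each of eyepiece_a, eyepiece_b's own z axis and vertical below 0.1 rad); the robot touches nothing.
It fails at once if an objective is knocked over (tilted by more than about 20 degrees) (angle between any of small_objective, medium_objective, large_objective, tall_objective's own z axis and vertical above 0.35 rad).
It fails at once if an objective is shoved more than 40 mm from where it stood (distance of any of small_objective, medium_objective, large_objective, tall_objective from where it was at the start of the episode above 0.04 m).
It fails at once if an eyepiece is knocked over or shoved more than 40 mm (angle between any of eyepiece_a, eyepiece_b's own z axis and vertical above 0.5 rad or distance of any of eyepiece_a, eyepiece_b from where it was at the start of the episode above 0.04 m).
It fails at once if a cover is dropped (falls freely, out of the fingers, faster than 0.8 m/s, about 35 mm of fall) ((linear speed of small_cover above 0.8 m/s and contact force between small_cover and the fingers below 0.05 N) or (linear speed of medium_cover above 0.8 m/s and contact force between medium_cover and the fingers below 0.05 N) or (linear speed of large_cover above 0.8 m/s and contact force between large_cover and the fingers below 0.05 N) or (linear speed of tall_cover above 0.8 m/s and contact force between tall_cover and the fingers below 0.05 N)).
It also fails if it takes over 109 s, if anything falls off the work surface, if the arm or the gripper's body presses on something with over 40 N, if the wrist force passes 120 N, or if a joint passes its speed limit or range.

### The arm

A 6-joint arm with a two-finger parallel gripper is mounted at the origin on the work surface. World frame = base frame: x ahead of the robot, y to its left, z up, the work surface at z = 0. Lengths are in mm, angles in rad, forces in N, time in s.
With the tool pointing down it reaches from about 300 to 775 mm from the base axis. Payload 14.6 kg.
Tool frame: the origin (TCP) lies midway between the tips of the shut fingers; the grasp point (between the pads) lies 19 mm behind it; z points along the fingers, y is the direction in which the jaws open and shut (so a half turn about z gives the same grasp; the last joint's range is limited). The gripper opens to 94 mm and grips with 3 to 60 N. Pads are 16 mm wide; open, the fingers measure 119 mm over their backs; the gripper's body (75 mm by 177 mm) begins 78 mm behind the grasp point.
Start: joints at [1.274, 0.3, 1.521, -0, 1.321, -0.067], TCP at [125.279, 535.532, 205.446] pointing down, gripper open.
Joint ranges: [-3.03, 3.03], [-0.79, 2.21], [0.23, 2.52], [-1.04, 4.18], [0, 3.07], [-2.55, 2.55]. Speed limits (rad/s): [2.22, 2.22, 2.57, 3.14, 3.14, 3.14].

### API

Orientations are given as [roll, pitch, yaw] about the fixed x, y, z axes, in that order (R = Rz(yaw) Ry(pitch) Rx(roll)).
In Python, from cell import manip gives the robot as it stands.
- The arm moves only by the tool play_rows, never from a script. Its argument "commands" is a list of rows, each an object of numbers: "x", "y", "z": the shift along the tool's x, y, z in m; "wx", "wy", "wz": the turn, a rotation vector about the tool's x, y, z in degrees; "grip": the opening, from 0 (shut) to 1 (fully open). In form: [{"x": .., "y": .., "z": .., "wx": .., "wy": .., "wz": .., "grip": ..}, ...]. A call has 1 to 20 rows; each row shifts and turns the commanded pose from where the row before left it, along the tool's axes as they then stand; what a row does not reach is not made up. A row lasts 1/8 s, in which the tool goes at most 62.5 mm and 10.7 degrees, less where a joint would pass 70% of its speed; a pose out of reach is approached as far as the arm can. A call is refused whole if a number of a shift passes 0.0625 or a number of a turn 10.7, either way. A call with a gripper value outside its range is refused whole. The fingers move at their own pace and stop on an object; "squeeze" is the grip in N (left out, the last holds). Time passes only in rows, so rows that do not move let the fingers close. It gives the time, the measured TCP pose, the force and the opening at its end, in the units of the state.
- manip.read_state(): the state, without advancing time (a new reading comes with each control period).
- manip.camera(name): name is "scene" or "top" or "wrist"; returns (picture, depth): 384x512x3 uint8, red, green, blue; 384x512 float32, mm along the optical axis (not along the pixel's ray), 0 where there is no reading.
- manip.camera_info(name): a dict with "intrinsics" (3x3 intrinsics, pixels), "camera_from_world" (4x4, takes a point from world to camera coordinates); the wrist camera has in their place "tool_from_camera" (4x4, takes a point from camera to tool coordinates, whose origin is the TCP and whose axes are the flange's). Camera axes: x right, y up, looking along -z (the intrinsics and any distortion apply to the point x, -y, -z); pixel columns grow to the right and rows downward; lengths in mm; the calibration is good to about 2 mm. A picture is of the moment at which its call begins: read the wrist's pose just before it. camera_info takes no time and is no camera call.
- manip.sign_off(): hands the job in, once; it reports no verdict.
The state is a dict: "clock": time; "joints": joint angles; "qd": joint speeds; "effort": joint torques, N m; "eef_pos": TCP position; "eef_rot": TCP orientation; "wrist_force": force on the tool from outside, world axes, zero at the start; "moment": the same for the moment, N m; "finger_gap": finger opening in mm.
Only numpy, scipy, OpenCV 4.12 (cv2) and the standard library are available. Lean on these libraries where they do the work, as an engineer would, in place of code of your own. Each camera call takes 0.05 s, during which the arm holds its last target.

## Working session

There is one attempt and no reset: what is moved stays moved. The work goes in short steps, Python scripts to look and compute and a tool call to move; the robot and the scene stay as the last step left them, time stands still between calls to the robot, and variables do not carry over. Pictures are saved under pics/ and viewed, and the job is handed in when it is done.

Besides the shell and the picture viewer there is one more tool, called after "Emit:" as a command line: name --argument value ..., lists and objects as JSON in quotes. play_rows: Moves the arm, as the interface text tells. Its arguments: {"type":"object","properties":{"commands":{"type":"array"},"squeeze":{"type":"number"}},"required":["commands"]}

```bash
ls; mkdir -p pics; cat > h.py <<'E'
import sys; sys.path.insert(0,'.')
import numpy as np, cv2
from cell import manip
def snap(name,fn):
    st=manip.read_state()
    im,d=manip.camera(name)
    cv2.imwrite('pics/'+fn,im[:,:,::-1]); np.savez('pics/'+fn+'.npz',im=im,d=d,pos=st['eef_pos'],rot=st['eef_rot'])
    return im,d
def pts(name,d,info=None):
    """world xyz for each pixel from depth (fixed cams)"""
    i=info or manip.camera_info(name); K=np.array(i['intrinsics']); T=np.linalg.inv(np.array(i['camera_from_world']))
    v,u=np.mgrid[:d.shape[0],:d.shape[1]]
    x=(u-K[0,2])/K[0,0]*d; y=(v-K[1,2])/K[1,1]*d
    P=np.stack([x,-y,-d,np.ones_like(d)],-1)
    return (P@T.T)[...,:3]
E
python3 - <<'E'
from h import *
print(manip.read_state())
for n in ('top','scene','wrist'):
    print(n,manip.camera_info(n)); snap(n,n+'0.png')
E
```

```text
pics
{'clock': 0.0, 'joints': array([ 1.27442069e+00,  3.00476938e-01,  1.52160417e+00, -4.55397891e-06,
        1.32073251e+00, -6.65452179e-02]), 'qd': array([ 1.93355696e-04,  1.41077156e-03,  1.28111081e-05,  2.06149602e-03,
       -5.73578306e-04,  8.68075131e-04]), 'effort': array([ 5.61427732e-04, -5.31784201e+01, -3.52737808e+01,  7.08972942e-02,
        2.43730098e-02, -7.03275646e-05]), 'eef_pos': array([125.18901332, 535.27354757, 204.87337412]), 'eef_rot': array([-3.14037410e+00, -7.67880157e-05,  2.91176331e+00]), 'wrist_force': array([-0.44710195,  0.67100266, -0.25801057]), 'moment': array([-0.01941067,  0.0309079 ,  0.03939508]), 'finger_gap': 94.23207990824787}
top {'intrinsics': array([[428.98307459,   0.        , 269.00242072],
       [  0.        , 428.98307459, 194.03148564],
       [  0.        ,   0.        ,   1.        ]]), 'camera_from_world': array([[ 1.08590460e-02, -9.99684425e-01,  2.26523876e-02,
        -3.03038771e+01],
       [ 9.89880081e-01,  1.39524997e-02,  1.41218813e-01,
        -5.63139407e+02],
       [-1.41490305e-01,  2.08896457e-02,  9.897
[... 500 characters left out ...]
5.51066029e-01,  3.79184198e-01,  7.43334095e-01,
        -1.45185374e+03],
       [ 0.00000000e+00,  0.00000000e+00,  0.00000000e+00,
         1.00000000e+00]])}
wrist {'intrinsics': array([[330.21122199,   0.        , 256.948677  ],
       [  0.        , 330.21122199, 190.36262846],
       [  0.        ,   0.        ,   1.        ]]), 'tool_from_camera': array([[ 2.21153522e-04,  9.67632035e-01,  2.52365202e-01,
         7.36500135e+01],
       [ 9.99999901e-01, -3.11121278e-04,  3.16594425e-04,
         5.59323607e-02],
       [ 3.84863092e-04,  2.52365107e-01, -9.67632009e-01,
        -1.80043647e+02],
       [ 0.00000000e+00,  0.00000000e+00,  0.00000000e+00,
         1.00000000e+00]])}
```

View pics/top0.png

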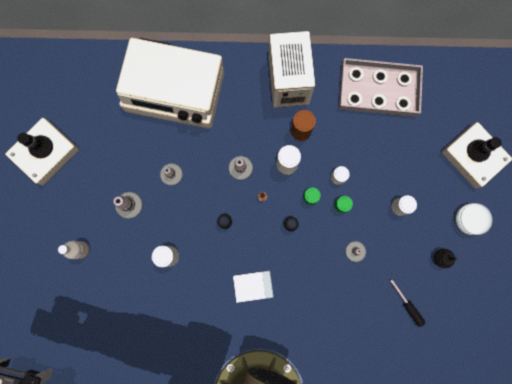

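View pics/scene0.png

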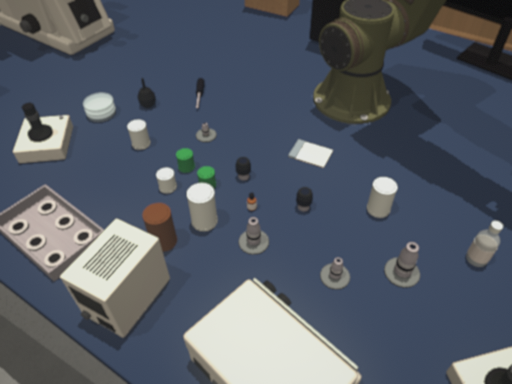

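The top view shows four bases at (171,174), (241,167), (127,204) and (356,251). There are white cylinders at (289,156), (341,175), (406,206) and (163,257). The green pair and the brown cylinder (303,125) are look-alikes. Next I measure each by depth and colour.

```bash
python3 - <<'E'
from h import *
z=np.load('pics/top0.png.npz'); im,d=z['im'],z['d']; P=pts('top',d); 
H=P[...,2]
m=((H>3.5)&(d>0)).astype(np.uint8)
n,l,s,c=cv2.connectedComponentsWithStats(m)
for i in range(1,n):
    if s[i,4]<25: continue
    q=P[l==i]; h=np.percentile(q[:,2],97); t=q[q[:,2]>h-4]; 
    (u,v),r=cv2.minEnclosingCircle(t[:,:2].astype(np.float32))
    print(c[i].round(),s[i,4],'h',round(h),'top c',np.round([u,v]),'diam',round(2*r),im[l==i].mean(0).round(), 'reach',round(np.hypot(u,v)))
print('bench',np.median(H[250:330,180:230]),np.median(H[300:330,300:360]))
o=cv2.resize(im[130:290,90:430,::-1],None,fx=2.3,fy=2.3,interpolation=cv2.INTER_CUBIC); cv2.imwrite('pics/topcrop.png',o)
E
```

```text
[291.  69.] 3064 h 157 top c [919. -81.] diam 188 [184. 181. 179.] reach 922
[171.  83.] 7322 h 111 top c [887. 265.] diam 299 [206. 203. 199.] reach 926
[382.  88.] 3216 h 37 top c [ 897. -360.] diam 279 [164. 152. 151.] reach 966
[303. 125.] 589 h 108 top c [ 763. -120.] diam 62 [114.  68.  42.] reach 772
[ 42. 152.] 2702 h 142 top c [688. 631.] diam 34 [169. 167. 163.] reach 934
[477. 155.] 2564 h 143 top c [ 698. -634.] diam 33 [169. 167. 165.] reach 943
[288. 160.] 539 h 108 top c [660. -77.] diam 62 [200. 199. 203.] reach 665
[240. 168.] 372 h 82 top c [646.  61.] diam 20 [133. 129. 127.] reach 649
[171. 174.] 315 h 64 top c [623. 265.] diam 17 [134. 130. 128.] reach 677
[340. 175.] 249 h 55 top c [ 624. -231.] diam 44 [201. 201. 205.] reach 665
[312. 196.] 230 h 53 top c [ 559. -148.] diam 44 [ 60. 162.  82.] reach 578
[263. 196.] 67 h 53 top c [559.  -5.] diam 12 [112.  79.  65.] reach 559
[128. 205.] 488 h 101 top c [530. 385.] diam 25 [123. 118. 116.] reach 655
[344. 205.] 241 h 54 top c [ 537. -240.] diam 44 [ 58. 159.  80.] reach 589
[404. 206.] 384 h 72 top c [ 535. -414
[... 191 characters left out ...]
224.] 173 h 61 top c [478. -87.] diam 34 [43. 44. 51.] reach 486
[ 75. 250.] 436 h 125 top c [397. 514.] diam 23 [146. 140. 136.] reach 649
[356. 252.] 272 h 45 top c [ 403. -278.] diam 13 [141. 138. 136.] reach 490
[165. 257.] 458 h 89 top c [383. 263.] diam 56 [201. 200. 205.] reach 464
[445. 259.] 347 h 90 top c [ 385. -529.] diam 9 [29. 29. 31.] reach 654
[254. 287.] 782 h 11 top c [296.  18.] diam 122 [227. 228. 234.] reach 297
[412. 310.] 319 h 28 top c [ 230. -442.] diam 74 [59. 55. 61.] reach 498
[259. 370.] 2050 h 267 top c [110.  -8.] diam 53 [71. 67. 51.] reach 110
[ 22. 375.] 727 h 385 top c [146. 494.] diam 14 [53. 52. 54.] reach 515
bench -0.7642169472604792 -0.5592584881004541
```

View pics/topcrop.png

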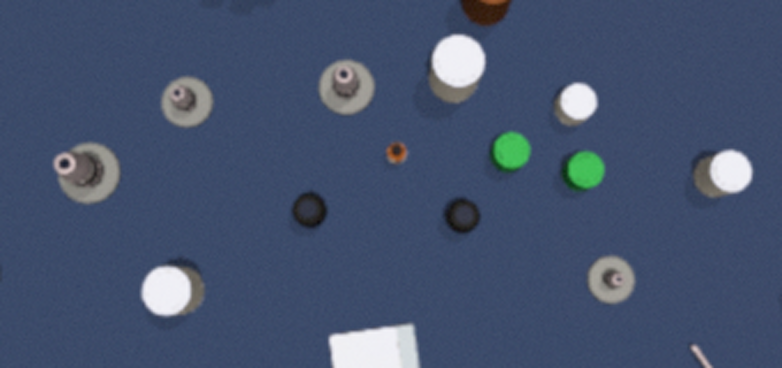

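View pics/wrist0.png

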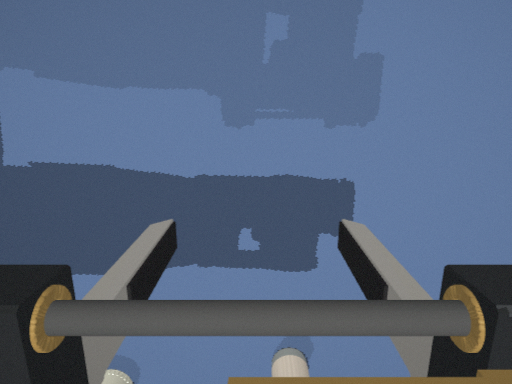

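All eight are identified by height and diameter. Pixels are top-view:

| Size | Cover | Objective |
|---|---|---|
| small | (340,175), h 55, ⌀44, white | (356,252), tip 45 |
| medium | (404,206), h 72, ⌀51 | (171,174), tip 64 |
| large | (165,257), h 89, ⌀56 | (240,168), tip 82 |
| tall | (288,160), h 108, ⌀62 | (128,205), tip 101 |

The green pair and the brown cylinder are excluded by colour, and the enlarged crop confirms this. Next I refine the centres by fitting the known-height planes, and check them in the scene view.

```bash
cat > loc.py <<'E'
from h import *
def ray(name,uv,zp):
    i=manip.camera_info(name); K=np.array(i['intrinsics']); T=np.linalg.inv(np.array(i['camera_from_world']))
    uv=np.atleast_2d(uv); r=np.c_[(uv[:,0]-K[0,2])/K[0,0],-(uv[:,1]-K[1,2])/K[1,1],-np.ones(len(uv))]@T[:3,:3].T
    o=T[:3,3]; return (o+r*((zp-o[2])/r[:,2])[:,None])[:,:2]
def disc(name,im,P,c,lo,hi,zp,R):
    """mask pixels with height lo..hi within R of c, project outline to plane zp, circle centre"""
    m=((P[...,2]>lo)&(P[...,2]<hi)&(np.hypot(P[...,0]-c[0],P[...,1]-c[1])<R)).astype(np.uint8)
    cs,_=cv2.findContours(m,cv2.RETR_EXTERNAL,cv2.CHAIN_APPROX_NONE)
    if not cs: return None
    k=max(cs,key=cv2.contourArea).reshape(-1,2).astype(float)
    q=ray(name,k,zp)
    A=np.c_[2*q,np.ones(len(q))]; s=np.linalg.lstsq(A,(q**2).sum(1),rcond=None)[0]
    return np.round([s[0],s[1],2*np.sqrt(s[2]+s[0]**2+s[1]**2)],1)
C={'small':((624,-231),50),'medium':((535,-414),68),'large':((383,263),86),'tall':((660,-77),104)}
O={'small':(403,-278),'medium':(623,265),'large':(646,61),'tall':(530,385)}
E
python3 - <<'E'
from loc import *
for n in ('top','scene'):
    z=np.load(f'pics/{n}0.png.npz'); im,d=z['im'],z['d']; P=pts(n,d)
    for k,(c,h) in C.items(): print(n,'cover',k,disc(n,im,P,c,h-3,h+8,h,50))
    for k,c in O.items():
        t={'small':46,'medium':64,'large':82,'tall':100}[k]
        print(n,'obj',k,'base',disc(n,im,P,c,3,9,6,50),'tip',disc(n,im,P,c,t-5,t+6,t,30))
E
```

```text
top cover small [ 623.5 -231.5   41.4]
top cover medium [ 535.3 -413.6   47.1]
top cover large [382.7 262.9  53.6]
top cover tall [660.  -77.1  59.2]
top obj small base [ 402.7 -279.2   56.3] tip [ 402.9 -278.6   11.5]
top obj medium base [623.7 267.   60.6] tip [622.9 264.7  15.7]
top obj large base [644.7  60.7  61.5] tip [645.6  61.2  18.8]
top obj tall base [530.  385.1  63.8] tip [529.9 385.6  22.7]
scene cover small [ 625.9 -231.    40.8]
scene cover medium [ 537.3 -413.9   47.2]
scene cover large [386.3 263.5  53.5]
scene cover tall [662.4 -76.5  59.8]
scene obj small base [ 406.5 -276.6   49.2] tip [ 405.9 -275.2   12.4]
scene obj medium base [626.5 266.7  54.4] tip [626.7 266.9  16.4]
scene obj large base [649.5  62.5  59.8] tip [649.   62.9  19.7]
scene obj tall base [532.7 386.8  64.9] tip [533.4 386.2  23.5]
```

Emit:
play_rows --commands '[{"wz": -6.6,"grip": 1},{"wz": -6.6},{"x": -0.032,"y": -0.034},{"x": -0.032,"y": -0.034},{"x": -0.032,"y": -0.034},{"x": -0.032,"y": -0.034},{"x": -0.032,"y": -0.034},{"x": -0.032,"y": -0.034},{"x": -0.032,"y": -0.034},{"x": -0.032,"y": -0.034},{}]' --squeeze 15

```text
$.commands[0]: bad value
```

Emit:
play_rows --commands '[{"x": 0,"y": 0,"z": 0,"wx": 0,"wy": 0,"wz": -6.6,"grip": 1},{"x": 0,"y": 0,"z": 0,"wx": 0,"wy": 0,"wz": -6.6,"grip": 1},{"x": -0.032,"y": -0.034,"z": 0,"wx": 0,"wy": 0,"wz": 0,"grip": 1},{"x": -0.032,"y": -0.034,"z": 0,"wx": 0,"wy": 0,"wz": 0,"grip": 1},{"x": -0.032,"y": -0.034,"z": 0,"wx": 0,"wy": 0,"wz": 0,"grip": 1},{"x": -0.032,"y": -0.034,"z": 0,"wx": 0,"wy": 0,"wz": 0,"grip": 1},{"x": -0.032,"y": -0.034,"z": 0,"wx": 0,"wy": 0,"wz": 0,"grip": 1},{"x": -0.032,"y": -0.034,"z": 0,"wx": 0,"wy": 0,"wz": 0,"grip": 1},{"x": -0.032,"y": -0.034,"z": 0,"wx": 0,"wy": 0,"wz": 0,"grip": 1},{"x": -0.032,"y": -0.034,"z": 0,"wx": 0,"wy": 0,"wz": 0,"grip": 1},{"x": 0,"y": 0,"z": 0,"wx": 0,"wy": 0,"wz": 0,"grip": 1}]' --squeeze 15

```text
clock: 1.52
eef_pos: [382.8, 261.9, 205.2]
eef_rot: [-3.141, -0.0, 3.139]
wrist_force: [-0.3, 0.7, -0.3]
finger_gap: 94.1
```

Emit:
play_rows --commands '[{"x": -0.002,"y": 0.001,"z": 0.03,"wx": 0,"wy": 0,"wz": 0,"grip": 1},{"x": 0,"y": 0,"z": 0.03,"wx": 0,"wy": 0,"wz": 0,"grip": 1},{"x": 0,"y": 0,"z": 0.03,"wx": 0,"wy": 0,"wz": 0,"grip": 1},{"x": 0,"y": 0,"z": 0.03,"wx": 0,"wy": 0,"wz": 0,"grip": 1},{"x": 0,"y": 0,"z": 0.02,"wx": 0,"wy": 0,"wz": 0,"grip": 1},{"x": 0,"y": 0,"z": 0.01,"wx": 0,"wy": 0,"wz": 0,"grip": 1},{"x": 0,"y": 0,"z": 0,"wx": 0,"wy": 0,"wz": 0,"grip": 0.7},{"x": 0,"y": 0,"z": 0,"wx": 0,"wy": 0,"wz": 0,"grip": 0.5},{"x": 0,"y": 0,"z": 0,"wx": 0,"wy": 0,"wz": 0,"grip": 0.5},{"x": 0,"y": 0,"z": 0,"wx": 0,"wy": 0,"wz": 0,"grip": 0.5},{"x": 0,"y": 0,"z": 0,"wx": 0,"wy": 0,"wz": 0,"grip": 0.5},{"x": 0,"y": 0,"z": 0,"wx": 0,"wy": 0,"wz": 0,"grip": 0.5},{"x": 0,"y": 0,"z": 0,"wx": 0,"wy": 0,"wz": 0,"grip": 0.5}]' --squeeze 15

```text
clock: 3.15
eef_pos: [383.6, 264.8, 55.8]
eef_rot: [3.141, 0.001, -3.141]
wrist_force: [-0.9, 0.1, 5.8]
finger_gap: 57.1
```

Emit:
play_rows --commands '[{"x": 0,"y": 0,"z": -0.01,"wx": 0,"wy": 0,"wz": 0,"grip": 0.5},{"x": 0,"y": 0,"z": -0.02,"wx": 0,"wy": 0,"wz": 0,"grip": 0.5},{"x": 0,"y": 0,"z": -0.03,"wx": 0,"wy": 0,"wz": 0,"grip": 0.5},{"x": 0,"y": 0,"z": -0.03,"wx": 0,"wy": 0,"wz": 0,"grip": 0.5},{"x": 0,"y": 0,"z": -0.02,"wx": 0,"wy": 0,"wz": 0,"grip": 0.5},{"x": -0.0164,"y": -0.0126,"z": 0,"wx": 0,"wy": 0,"wz": 0,"grip": 0.5},{"x": -0.0328,"y": -0.0252,"z": 0,"wx": 0,"wy": 0,"wz": 0,"grip": 0.5},{"x": -0.0328,"y": -0.0252,"z": 0,"wx": 0,"wy": 0,"wz": 0,"grip": 0.5},{"x": -0.0328,"y": -0.0252,"z": 0,"wx": 0,"wy": 0,"wz": 0,"grip": 0.5},{"x": -0.0328,"y": -0.0252,"z": 0,"wx": 0,"wy": 0,"wz": 0,"grip": 0.5},{"x": -0.0328,"y": -0.0252,"z": 0,"wx": 0,"wy": 0,"wz": 0,"grip": 0.5},{"x": -0.0328,"y": -0.0252,"z": 0,"wx": 0,"wy": 0,"wz": 0,"grip": 0.5},{"x": -0.0328,"y": -0.0252,"z": 0,"wx": 0,"wy": 0,"wz": 0,"grip": 0.5},{"x": -0.0164,"y": -0.0126,"z": 0,"wx": 0,"wy": 0,"wz": 0,"grip": 0.5},{"x": 0,"y": 0,"z": 0,"wx": 0,"wy": 0,"wz": 0,"grip": 0.5},{"x": 0,"y": 0,"z": 0,"wx": 0,"wy": 0,"wz": 0,"grip": 0.5}]' --squeeze 15

```text
clock: 5.15
eef_pos: [645.3, 63.8, 165.6]
eef_rot: [3.141, -0.0, -3.141]
wrist_force: [0.4, 0.0, -1.4]
finger_gap: 56.6
```

```bash
python3 - <<'E'
from h import *
print(manip.read_state()['eef_pos'])
im,d=snap('scene','scene1.png')
cv2.imwrite('pics/scene1c.png',cv2.resize(im[100:300,150:400,::-1],None,fx=2.6,fy=2.6))
E
```

```text
[645.31132742  63.83947089 165.58214928]
```

View pics/scene1c.png

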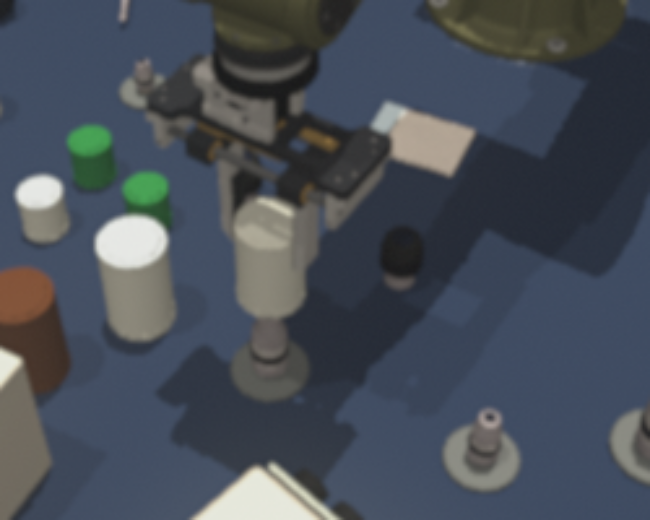

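Emit:
play_rows --commands '[{"x": -0.001,"y": -0.001,"z": 0.015,"wx": 0,"wy": 0,"wz": 0,"grip": 0.5},{"x": 0,"y": 0,"z": 0.02,"wx": 0,"wy": 0,"wz": 0,"grip": 0.5},{"x": 0,"y": 0,"z": 0.02,"wx": 0,"wy": 0,"wz": 0,"grip": 0.5},{"x": 0,"y": 0,"z": 0.02,"wx": 0,"wy": 0,"wz": 0,"grip": 0.5},{"x": 0,"y": 0,"z": 0.015,"wx": 0,"wy": 0,"wz": 0,"grip": 0.5},{"x": 0,"y": 0,"z": 0.008,"wx": 0,"wy": 0,"wz": 0,"grip": 0.5},{"x": 0,"y": 0,"z": 0.003,"wx": 0,"wy": 0,"wz": 0,"grip": 0.5},{"x": 0,"y": 0,"z": 0,"wx": 0,"wy": 0,"wz": 0,"grip": 0.5},{"x": 0,"y": 0,"z": 0,"wx": 0,"wy": 0,"wz": 0,"grip": 0.5}]'

```text
clock: 6.32
eef_pos: [647.2, 62.3, 65.1]
eef_rot: [3.142, 0.001, -3.141]
wrist_force: [-0.3, 0.6, -0.7]
finger_gap: 56.9
```

Emit:
play_rows --commands '[{"x": 0,"y": 0,"z": 0.001,"wx": 0,"wy": 0,"wz": 0,"grip": 0.5},{"x": 0,"y": 0,"z": 0.001,"wx": 0,"wy": 0,"wz": 0,"grip": 0.5},{"x": 0,"y": 0,"z": 0,"wx": 0,"wy": 0,"wz": 0,"grip": 0.5},{"x": 0,"y": 0,"z": 0,"wx": 0,"wy": 0,"wz": 0,"grip": 0.5}]'

```text
clock: 6.82
eef_pos: [647.0, 62.2, 62.5]
eef_rot: [3.142, 0.0, -3.141]
wrist_force: [-0.2, 0.2, -1.0]
finger_gap: 56.3
```

Emit:
play_rows --commands '[{"x": 0,"y": 0,"z": 0.001,"wx": 0,"wy": 0,"wz": 0,"grip": 0.5},{"x": 0,"y": 0,"z": 0,"wx": 0,"wy": 0,"wz": 0,"grip": 0.5},{"x": 0,"y": 0,"z": 0,"wx": 0,"wy": 0,"wz": 0,"grip": 0.5}]'

```text
clock: 7.2
eef_pos: [647.1, 62.2, 61.8]
eef_rot: [3.142, 0.0, -3.141]
wrist_force: [-2.0, 0.3, 5.6]
finger_gap: 56.7
```

Contact. Release and rise, then look.

Emit:
play_rows --commands '[{"x": 0,"y": 0,"z": 0,"wx": 0,"wy": 0,"wz": 0,"grip": 0.64},{"x": 0,"y": 0,"z": 0,"wx": 0,"wy": 0,"wz": 0,"grip": 0.75},{"x": 0,"y": 0,"z": 0,"wx": 0,"wy": 0,"wz": 0,"grip": 1},{"x": 0,"y": 0,"z": 0,"wx": 0,"wy": 0,"wz": 0,"grip": 1},{"x": 0,"y": 0,"z": 0,"wx": 0,"wy": 0,"wz": 0,"grip": 1},{"x": 0,"y": 0,"z": -0.02,"wx": 0,"wy": 0,"wz": 0,"grip": 1},{"x": 0,"y": 0,"z": -0.03,"wx": 0,"wy": 0,"wz": 0,"grip": 1},{"x": 0,"y": 0,"z": -0.03,"wx": 0,"wy": 0,"wz": 0,"grip": 1},{"x": 0,"y": 0,"z": -0.03,"wx": 0,"wy": 0,"wz": 0,"grip": 1},{"x": -0.0035,"y": -0.0348,"z": 0,"wx": 0,"wy": 0,"wz": 0,"grip": 1},{"x": -0.0035,"y": -0.0348,"z": 0,"wx": 0,"wy": 0,"wz": 0,"grip": 1},{"x": -0.0035,"y": -0.0348,"z": 0,"wx": 0,"wy": 0,"wz": 0,"grip": 1},{"x": -0.0035,"y": -0.0348,"z": 0,"wx": 0,"wy": 0,"wz": 0,"grip": 1},{"x": 0,"y": 0,"z": 0,"wx": 0,"wy": 0,"wz": 0,"grip": 1},{"x": 0,"y": 0,"z": 0,"wx": 0,"wy": 0,"wz": 0,"grip": 1}]'

```text
clock: 9.07
eef_pos: [661.1, -76.4, 172.4]
eef_rot: [3.142, 0.001, -3.141]
wrist_force: [0.7, 0.9, 0.0]
finger_gap: 93.9
```

```bash
python3 - <<'E'
from loc import *
im,d=snap('scene','scene2.png'); P=pts('scene',d)
print(disc('scene',im,P,(649,62),89,100,92,50),disc('scene',im,P,(649,62),3,9,6,50), disc('scene',im,P,(662,-76),101,112,104,50))
cv2.imwrite('pics/scene2c.png',cv2.resize(im[100:300,150:400,::-1],None,fx=2.6,fy=2.6))
E
```

```text
[648.6  62.4  53.6] [647.9  61.6  63. ] [662.8 -76.3  59.4]
```

View pics/scene2c.png

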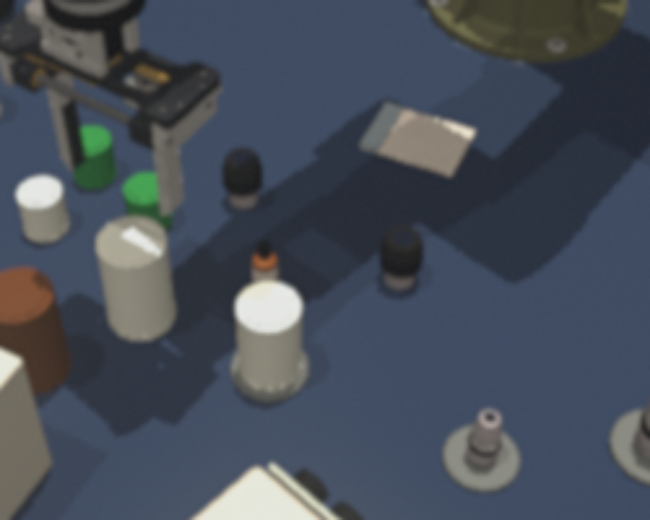

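The large cover is seated: its top reads 92 mm and it is centred. Next the tall one.

Emit:
play_rows --commands '[{"x": 0,"y": -0.001,"z": 0.025,"wx": 0,"wy": 0,"wz": 0,"grip": 1},{"x": 0,"y": 0,"z": 0.03,"wx": 0,"wy": 0,"wz": 0,"grip": 1},{"x": 0,"y": 0,"z": 0.025,"wx": 0,"wy": 0,"wz": 0,"grip": 1},{"x": 0,"y": 0,"z": 0.015,"wx": 0,"wy": 0,"wz": 0,"grip": 1},{"x": 0,"y": 0,"z": 0.004,"wx": 0,"wy": 0,"wz": 0,"grip": 1},{"x": 0,"y": 0,"z": 0,"wx": 0,"wy": 0,"wz": 0,"grip": 0.75},{"x": 0,"y": 0,"z": 0,"wx": 0,"wy": 0,"wz": 0,"grip": 0.55},{"x": 0,"y": 0,"z": 0,"wx": 0,"wy": 0,"wz": 0,"grip": 0.55},{"x": 0,"y": 0,"z": 0,"wx": 0,"wy": 0,"wz": 0,"grip": 0.55},{"x": 0,"y": 0,"z": 0,"wx": 0,"wy": 0,"wz": 0,"grip": 0.55},{"x": 0,"y": 0,"z": 0,"wx": 0,"wy": 0,"wz": 0,"grip": 0.55}]' --squeeze 15

```text
clock: 10.5
eef_pos: [661.3, -78.0, 72.9]
eef_rot: [-3.141, 0.001, -3.141]
wrist_force: [-0.7, 0.1, 3.7]
finger_gap: 63.9
```

Emit:
play_rows --commands '[{"x": 0,"y": 0,"z": -0.01,"wx": 0,"wy": 0,"wz": 0,"grip": 0.55},{"x": 0,"y": 0,"z": -0.02,"wx": 0,"wy": 0,"wz": 0,"grip": 0.55},{"x": 0,"y": 0,"z": -0.03,"wx": 0,"wy": 0,"wz": 0,"grip": 0.55},{"x": 0,"y": 0,"z": -0.035,"wx": 0,"wy": 0,"wz": 0,"grip": 0.55},{"x": 0,"y": 0,"z": -0.03,"wx": 0,"wy": 0,"wz": 0,"grip": 0.55},{"x": 0.005,"y": 0.02,"z": 0,"wx": 0,"wy": 0,"wz": 0,"grip": 0.55},{"x": 0.012,"y": 0.042,"z": 0,"wx": 0,"wy": 0,"wz": 0,"grip": 0.55},{"x": 0.012,"y": 0.042,"z": 0,"wx": 0,"wy": 0,"wz": 0,"grip": 0.55},{"x": 0.012,"y": 0.042,"z": 0,"wx": 0,"wy": 0,"wz": 0,"grip": 0.55},{"x": 0.012,"y": 0.042,"z": 0,"wx": 0,"wy": 0,"wz": 0,"grip": 0.55},{"x": 0.012,"y": 0.042,"z": 0,"wx": 0,"wy": 0,"wz": 0,"grip": 0.55},{"x": 0.012,"y": 0.042,"z": 0,"wx": 0,"wy": 0,"wz": 0,"grip": 0.55},{"x": 0.012,"y": 0.042,"z": 0,"wx": 0,"wy": 0,"wz": 0,"grip": 0.55},{"x": 0.012,"y": 0.042,"z": 0,"wx": 0,"wy": 0,"wz": 0,"grip": 0.55},{"x": 0.012,"y": 0.042,"z": 0,"wx": 0,"wy": 0,"wz": 0,"grip": 0.55},{"x": 0.012,"y": 0.042,"z": 0,"wx": 0,"wy": 0,"wz": 0,"grip": 0.55},{"x": 0.005,"y": 0.022,"z": 0,"wx": 0,"wy": 0,"wz": 0,"grip": 0.55},{"x": 0,"y": 0,"z": 0,"wx": 0,"wy": 0,"wz": 0,"grip": 0.55},{"x": 0,"y": 0,"z": 0,"wx": 0,"wy": 0,"wz": 0,"grip": 0.55}]'

```text
clock: 12.88
eef_pos: [531.0, 383.0, 197.2]
eef_rot: [-3.141, -0.0, 3.141]
wrist_force: [-0.3, -0.1, 0.5]
finger_gap: 63.5
```

```bash
python3 - <<'E'
from h import *
print(manip.read_state()['eef_pos'])
im,d=snap('scene','scene3.png')
cv2.imwrite('pics/scene3c.png',cv2.resize(im[130:330,262:512,::-1],None,fx=2.6,fy=2.6))
E
```

```text
[530.98969483 383.03743718 197.19198667]
```

View pics/scene3c.png

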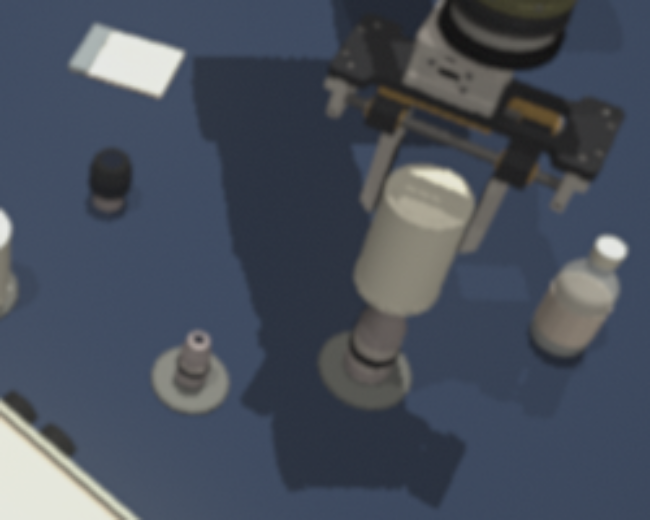

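Emit:
play_rows --commands '[{"x": 0,"y": 0.0025,"z": 0.01,"wx": 0,"wy": 0,"wz": 0,"grip": 0.55},{"x": 0,"y": 0,"z": 0.02,"wx": 0,"wy": 0,"wz": 0,"grip": 0.55},{"x": 0,"y": 0,"z": 0.02,"wx": 0,"wy": 0,"wz": 0,"grip": 0.55},{"x": 0,"y": 0,"z": 0.02,"wx": 0,"wy": 0,"wz": 0,"grip": 0.55},{"x": 0,"y": 0,"z": 0.02,"wx": 0,"wy": 0,"wz": 0,"grip": 0.55},{"x": 0,"y": 0,"z": 0.015,"wx": 0,"wy": 0,"wz": 0,"grip": 0.55},{"x": 0,"y": 0,"z": 0.007,"wx": 0,"wy": 0,"wz": 0,"grip": 0.55},{"x": 0,"y": 0,"z": 0.003,"wx": 0,"wy": 0,"wz": 0,"grip": 0.55},{"x": 0,"y": 0,"z": 0.001,"wx": 0,"wy": 0,"wz": 0,"grip": 0.55},{"x": 0,"y": 0,"z": 0,"wx": 0,"wy": 0,"wz": 0,"grip": 0.55},{"x": 0,"y": 0,"z": 0,"wx": 0,"wy": 0,"wz": 0,"grip": 0.55}]'

```text
clock: 14.3
eef_pos: [530.9, 386.6, 81.8]
eef_rot: [3.141, 0.0, -3.141]
wrist_force: [0.2, 0.4, -1.1]
finger_gap: 64.0
```

Emit:
play_rows --commands '[{"x": 0,"y": 0,"z": 0.001,"wx": 0,"wy": 0,"wz": 0,"grip": 0.55},{"x": 0,"y": 0,"z": 0.001,"wx": 0,"wy": 0,"wz": 0,"grip": 0.55},{"x": 0,"y": 0,"z": 0.001,"wx": 0,"wy": 0,"wz": 0,"grip": 0.55},{"x": 0,"y": 0,"z": 0,"wx": 0,"wy": 0,"wz": 0,"grip": 0.55},{"x": 0,"y": 0,"z": 0,"wx": 0,"wy": 0,"wz": 0,"grip": 0.55}]'

```text
clock: 14.92
eef_pos: [530.9, 386.6, 78.9]
eef_rot: [3.141, 0.001, -3.141]
wrist_force: [-0.8, -0.6, 4.8]
finger_gap: 63.7
```

Emit:
play_rows --commands '[{"x": 0,"y": 0,"z": 0,"wx": 0,"wy": 0,"wz": 0,"grip": 0.72},{"x": 0,"y": 0,"z": 0,"wx": 0,"wy": 0,"wz": 0,"grip": 0.8},{"x": 0,"y": 0,"z": 0,"wx": 0,"wy": 0,"wz": 0,"grip": 1},{"x": 0,"y": 0,"z": 0,"wx": 0,"wy": 0,"wz": 0,"grip": 1},{"x": 0,"y": 0,"z": 0,"wx": 0,"wy": 0,"wz": 0,"grip": 1},{"x": 0,"y": 0,"z": -0.02,"wx": 0,"wy": 0,"wz": 0,"grip": 1},{"x": 0,"y": 0,"z": -0.03,"wx": 0,"wy": 0,"wz": 0,"grip": 1},{"x": 0,"y": 0,"z": -0.04,"wx": 0,"wy": 0,"wz": 0,"grip": 1},{"x": 0,"y": 0,"z": -0.03,"wx": 0,"wy": 0,"wz": 0,"grip": 1},{"x": 0,"y": -0.02,"z": 0,"wx": 0,"wy": 0,"wz": 0,"grip": 1},{"x": 0,"y": -0.04,"z": 0,"wx": 0,"wy": 0,"wz": 0,"grip": 1},{"x": 0,"y": -0.05,"z": 0,"wx": 0,"wy": 0,"wz": 0,"grip": 1},{"x": 0,"y": -0.05,"z": 0,"wx": 0,"wy": 0,"wz": 0,"grip": 1},{"x": 0,"y": -0.04,"z": 0,"wx": 0,"wy": 0,"wz": 0,"grip": 1},{"x": 0,"y": 0,"z": 0,"wx": 0,"wy": 0,"wz": 0,"grip": 1}]'

```text
clock: 16.8
eef_pos: [531.3, 184.5, 200.3]
eef_rot: [3.141, 0.002, 3.139]
wrist_force: [0.6, 0.4, 1.1]
finger_gap: 94.1
```

```bash
python3 - <<'E'
from loc import *
print(manip.read_state()['eef_pos'])
im,d=snap('scene','scene4.png'); P=pts('scene',d)
print(disc('scene',im,P,(533,386),107,118,110,50),disc('scene',im,P,(533,386),3,9,6,50))
cv2.imwrite('pics/scene4c.png',cv2.resize(im[130:330,262:512,::-1],None,fx=2.6,fy=2.6))
E
```

```text
[531.26315261 184.46793177 200.27573361]
[532.2 386.4  60.3] [531.4 386.4  69.9]
```

View pics/scene4c.png

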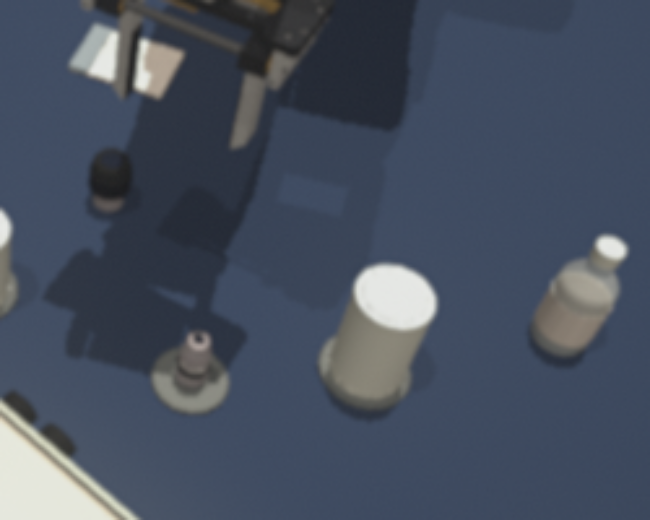

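The tall cover is seated. On to the medium cover.

Emit:
play_rows --commands '[{"x": 0,"y": -0.022,"z": 0,"wx": 0,"wy": 0,"wz": 0,"grip": 1},{"x": -0.0005,"y": -0.046,"z": 0,"wx": 0,"wy": 0,"wz": 0,"grip": 1},{"x": -0.0005,"y": -0.046,"z": 0,"wx": 0,"wy": 0,"wz": 0,"grip": 1},{"x": -0.0005,"y": -0.046,"z": 0,"wx": 0,"wy": 0,"wz": 0,"grip": 1},{"x": -0.0005,"y": -0.046,"z": 0,"wx": 0,"wy": 0,"wz": 0,"grip": 1},{"x": -0.0005,"y": -0.046,"z": 0,"wx": 0,"wy": 0,"wz": 0,"grip": 1},{"x": -0.0005,"y": -0.046,"z": 0,"wx": 0,"wy": 0,"wz": 0,"grip": 1},{"x": -0.0005,"y": -0.046,"z": 0,"wx": 0,"wy": 0,"wz": 0,"grip": 1},{"x": -0.0005,"y": -0.046,"z": 0,"wx": 0,"wy": 0,"wz": 0,"grip": 1},{"x": -0.0005,"y": -0.046,"z": 0,"wx": 0,"wy": 0,"wz": 0,"grip": 1},{"x": -0.0005,"y": -0.046,"z": 0,"wx": 0,"wy": 0,"wz": 0,"grip": 1},{"x": 0,"y": -0.046,"z": 0,"wx": 0,"wy": 0,"wz": 0,"grip": 1},{"x": 0,"y": -0.046,"z": 0,"wx": 0,"wy": 0,"wz": 0,"grip": 1},{"x": 0,"y": -0.024,"z": 0,"wx": 0,"wy": 0,"wz": 0,"grip": 1},{"x": 0,"y": 0,"z": 0,"wx": 0,"wy": 0,"wz": 0,"grip": 1},{"x": 0,"y": 0,"z": 0,"wx": 0,"wy": 0,"wz": 0,"grip": 1}]'

```text
clock: 18.85
eef_pos: [537.0, -410.2, 198.7]
eef_rot: [3.141, 0.0, -3.14]
wrist_force: [-0.7, 0.3, -0.1]
finger_gap: 94.0
```

Emit:
play_rows --commands '[{"x": 0,"y": -0.0035,"z": 0.03,"wx": 0,"wy": 0,"wz": 0,"grip": 1},{"x": 0,"y": 0,"z": 0.035,"wx": 0,"wy": 0,"wz": 0,"grip": 1},{"x": 0,"y": 0,"z": 0.035,"wx": 0,"wy": 0,"wz": 0,"grip": 1},{"x": 0,"y": 0,"z": 0.03,"wx": 0,"wy": 0,"wz": 0,"grip": 1},{"x": 0,"y": 0,"z": 0.02,"wx": 0,"wy": 0,"wz": 0,"grip": 1},{"x": 0,"y": 0,"z": 0.01,"wx": 0,"wy": 0,"wz": 0,"grip": 1},{"x": 0,"y": 0,"z": 0,"wx": 0,"wy": 0,"wz": 0,"grip": 0.7},{"x": 0,"y": 0,"z": 0,"wx": 0,"wy": 0,"wz": 0,"grip": 0.43},{"x": 0,"y": 0,"z": 0,"wx": 0,"wy": 0,"wz": 0,"grip": 0.43},{"x": 0,"y": 0,"z": 0,"wx": 0,"wy": 0,"wz": 0,"grip": 0.43},{"x": 0,"y": 0,"z": 0,"wx": 0,"wy": 0,"wz": 0,"grip": 0.43},{"x": 0,"y": 0,"z": 0,"wx": 0,"wy": 0,"wz": 0,"grip": 0.43},{"x": 0,"y": 0,"z": 0,"wx": 0,"wy": 0,"wz": 0,"grip": 0.43}]' --squeeze 15

```text
clock: 20.48
eef_pos: [536.3, -415.1, 38.7]
eef_rot: [-3.141, 0.0, -3.141]
wrist_force: [-0.6, 1.6, 3.7]
finger_gap: 51.1
```

Emit:
play_rows --commands '[{"x": 0,"y": 0,"z": -0.01,"wx": 0,"wy": 0,"wz": 0,"grip": 0.43},{"x": 0,"y": 0,"z": -0.025,"wx": 0,"wy": 0,"wz": 0,"grip": 0.43},{"x": 0,"y": 0,"z": -0.04,"wx": 0,"wy": 0,"wz": 0,"grip": 0.43},{"x": 0,"y": 0,"z": -0.04,"wx": 0,"wy": 0,"wz": 0,"grip": 0.43},{"x": 0,"y": 0,"z": -0.02,"wx": 0,"wy": 0,"wz": 0,"grip": 0.43},{"x": -0.003,"y": 0.023,"z": 0,"wx": 0,"wy": 0,"wz": 0,"grip": 0.43},{"x": -0.006,"y": 0.045,"z": 0,"wx": 0,"wy": 0,"wz": 0,"grip": 0.43},{"x": -0.006,"y": 0.045,"z": 0,"wx": 0,"wy": 0,"wz": 0,"grip": 0.43},{"x": -0.006,"y": 0.045,"z": 0,"wx": 0,"wy": 0,"wz": 0,"grip": 0.43},{"x": -0.006,"y": 0.045,"z": 0,"wx": 0,"wy": 0,"wz": 0,"grip": 0.43},{"x": -0.006,"y": 0.045,"z": 0,"wx": 0,"wy": 0,"wz": 0,"grip": 0.43},{"x": -0.006,"y": 0.045,"z": 0,"wx": 0,"wy": 0,"wz": 0,"grip": 0.43},{"x": -0.006,"y": 0.045,"z": 0,"wx": 0,"wy": 0,"wz": 0,"grip": 0.43},{"x": -0.006,"y": 0.045,"z": 0,"wx": 0,"wy": 0,"wz": 0,"grip": 0.43},{"x": -0.003,"y": 0.023,"z": 0,"wx": 0,"wy": 0,"wz": 0,"grip": 0.43},{"x": 0,"y": 0,"z": 0,"wx": 0,"wy": 0,"wz": 0,"grip": 0.43}]'

```text
clock: 22.48
eef_pos: [590.1, -7.7, 173.9]
eef_rot: [3.142, 0.0, -3.139]
wrist_force: [-0.1, -0.8, -0.3]
finger_gap: 51.4
```

Emit:
play_rows --commands '[{"x": -0.0025,"y": 0.02,"z": 0,"wx": 0,"wy": 0,"wz": 0,"grip": 0.43},{"x": -0.005,"y": 0.039,"z": 0,"wx": 0,"wy": 0,"wz": 0,"grip": 0.43},{"x": -0.005,"y": 0.039,"z": 0,"wx": 0,"wy": 0,"wz": 0,"grip": 0.43},{"x": -0.005,"y": 0.039,"z": 0,"wx": 0,"wy": 0,"wz": 0,"grip": 0.43},{"x": -0.005,"y": 0.039,"z": 0,"wx": 0,"wy": 0,"wz": 0,"grip": 0.43},{"x": -0.005,"y": 0.039,"z": 0,"wx": 0,"wy": 0,"wz": 0,"grip": 0.43},{"x": -0.005,"y": 0.039,"z": 0,"wx": 0,"wy": 0,"wz": 0,"grip": 0.43},{"x": -0.0025,"y": 0.02,"z": 0,"wx": 0,"wy": 0,"wz": 0,"grip": 0.43},{"x": 0,"y": 0,"z": 0,"wx": 0,"wy": 0,"wz": 0,"grip": 0.43},{"x": 0,"y": 0,"z": 0,"wx": 0,"wy": 0,"wz": 0,"grip": 0.43}]'

```text
clock: 23.72
eef_pos: [625.0, 263.8, 173.5]
eef_rot: [-3.141, -0.0, 3.141]
wrist_force: [-0.6, 0.6, 0.1]
finger_gap: 51.6
```

```bash
python3 - <<'E'
from h import *
print(manip.read_state()['eef_pos'])
im,d=snap('scene','scene5.png')
cv2.imwrite('pics/scene5c.png',cv2.resize(im[130:330,232:482,::-1],None,fx=2.6,fy=2.6))
E
```

```text
[624.98574468 263.75550253 173.49672435]
```

View pics/scene5c.png

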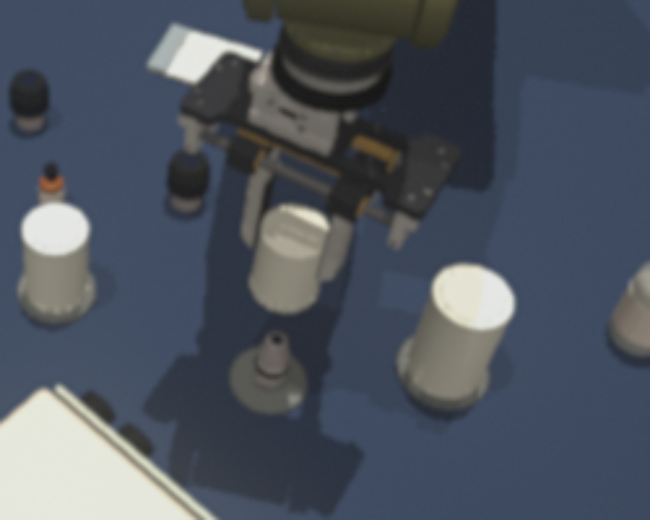

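Emit:
play_rows --commands '[{"x": 0,"y": 0.002,"z": 0.015,"wx": 0,"wy": 0,"wz": 0,"grip": 0.43},{"x": 0,"y": 0,"z": 0.025,"wx": 0,"wy": 0,"wz": 0,"grip": 0.43},{"x": 0,"y": 0,"z": 0.02,"wx": 0,"wy": 0,"wz": 0,"grip": 0.43},{"x": 0,"y": 0,"z": 0.02,"wx": 0,"wy": 0,"wz": 0,"grip": 0.43},{"x": 0,"y": 0,"z": 0.02,"wx": 0,"wy": 0,"wz": 0,"grip": 0.43},{"x": 0,"y": 0,"z": 0.015,"wx": 0,"wy": 0,"wz": 0,"grip": 0.43},{"x": 0,"y": 0,"z": 0.007,"wx": 0,"wy": 0,"wz": 0,"grip": 0.43},{"x": 0,"y": 0,"z": 0.003,"wx": 0,"wy": 0,"wz": 0,"grip": 0.43},{"x": 0,"y": 0,"z": 0.001,"wx": 0,"wy": 0,"wz": 0,"grip": 0.43},{"x": 0,"y": 0,"z": 0,"wx": 0,"wy": 0,"wz": 0,"grip": 0.43},{"x": 0,"y": 0,"z": 0,"wx": 0,"wy": 0,"wz": 0,"grip": 0.43}]'

```text
clock: 25.15
eef_pos: [625.0, 267.1, 47.9]
eef_rot: [3.141, 0.001, -3.141]
wrist_force: [0.0, 0.6, -0.9]
finger_gap: 51.4
```

Emit:
play_rows --commands '[{"x": 0,"y": 0,"z": 0.001,"wx": 0,"wy": 0,"wz": 0,"grip": 0.43},{"x": 0,"y": 0,"z": 0.001,"wx": 0,"wy": 0,"wz": 0,"grip": 0.43},{"x": 0,"y": 0,"z": 0,"wx": 0,"wy": 0,"wz": 0,"grip": 0.43},{"x": 0,"y": 0,"z": 0,"wx": 0,"wy": 0,"wz": 0,"grip": 0.43}]'

```text
clock: 25.65
eef_pos: [624.8, 267.0, 45.4]
eef_rot: [-3.142, -0.0, -3.141]
wrist_force: [1.3, -0.2, 0.3]
finger_gap: 51.2
```

Emit:
play_rows --commands '[{"x": 0,"y": 0,"z": 0.001,"wx": 0,"wy": 0,"wz": 0,"grip": 0.43},{"x": 0,"y": 0,"z": 0,"wx": 0,"wy": 0,"wz": 0,"grip": 0.43},{"x": 0,"y": 0,"z": 0,"wx": 0,"wy": 0,"wz": 0,"grip": 0.43}]'

```text
clock: 26.02
eef_pos: [624.9, 267.0, 44.7]
eef_rot: [3.142, 0.0, -3.141]
wrist_force: [-1.1, -1.0, 4.4]
finger_gap: 51.2
```

Emit:
play_rows --commands '[{"x": 0,"y": 0,"z": 0,"wx": 0,"wy": 0,"wz": 0,"grip": 0.6},{"x": 0,"y": 0,"z": 0,"wx": 0,"wy": 0,"wz": 0,"grip": 0.7},{"x": 0,"y": 0,"z": 0,"wx": 0,"wy": 0,"wz": 0,"grip": 1},{"x": 0,"y": 0,"z": 0,"wx": 0,"wy": 0,"wz": 0,"grip": 1},{"x": 0,"y": 0,"z": 0,"wx": 0,"wy": 0,"wz": 0,"grip": 1},{"x": 0,"y": 0,"z": -0.02,"wx": 0,"wy": 0,"wz": 0,"grip": 1},{"x": 0,"y": 0,"z": -0.03,"wx": 0,"wy": 0,"wz": 0,"grip": 1},{"x": 0,"y": 0,"z": -0.04,"wx": 0,"wy": 0,"wz": 0,"grip": 1},{"x": 0,"y": 0,"z": -0.04,"wx": 0,"wy": 0,"wz": 0,"grip": 1},{"x": 0,"y": -0.02,"z": 0,"wx": 0,"wy": 0,"wz": 0,"grip": 1},{"x": 0,"y": -0.04,"z": 0,"wx": 0,"wy": 0,"wz": 0,"grip": 1},{"x": 0,"y": -0.045,"z": 0,"wx": 0,"wy": 0,"wz": 0,"grip": 1},{"x": 0,"y": -0.045,"z": 0,"wx": 0,"wy": 0,"wz": 0,"grip": 1},{"x": 0,"y": -0.045,"z": 0,"wx": 0,"wy": 0,"wz": 0,"grip": 1},{"x": 0,"y": -0.045,"z": 0,"wx": 0,"wy": 0,"wz": 0,"grip": 1},{"x": 0,"y": -0.045,"z": 0,"wx": 0,"wy": 0,"wz": 0,"grip": 1},{"x": 0,"y": -0.045,"z": 0,"wx": 0,"wy": 0,"wz": 0,"grip": 1},{"x": 0,"y": -0.045,"z": 0,"wx": 0,"wy": 0,"wz": 0,"grip": 1},{"x": 0,"y": -0.045,"z": 0,"wx": 0,"wy": 0,"wz": 0,"grip": 1},{"x": 0,"y": -0.03,"z": 0,"wx": 0,"wy": 0,"wz": 0,"grip": 1}]'

```text
clock: 28.52
eef_pos: [624.3, -185.4, 174.5]
eef_rot: [3.142, -0.0, 3.141]
wrist_force: [-0.8, -0.2, -0.4]
finger_gap: 93.9
```

Emit:
play_rows --commands '[{"x": 0,"y": -0.02,"z": 0,"wx": 0,"wy": 0,"wz": 0,"grip": 1},{"x": 0,"y": -0.02,"z": 0,"wx": 0,"wy": 0,"wz": 0,"grip": 1},{"x": 0,"y": 0,"z": 0,"wx": 0,"wy": 0,"wz": 0,"grip": 1},{"x": 0,"y": 0,"z": 0,"wx": 0,"wy": 0,"wz": 0,"grip": 1}]'

```text
clock: 29.02
eef_pos: [625.2, -222.2, 174.4]
eef_rot: [3.141, -0.0, -3.14]
wrist_force: [-0.3, -0.4, -0.8]
finger_gap: 94.0
```

```bash
python3 - <<'E'
from loc import *
print(manip.read_state()['eef_pos'])
im,d=snap('scene','scene6.png'); P=pts('scene',d)
print(disc('scene',im,P,(626,266),71,82,74,50),disc('scene',im,P,(626,266),3,9,6,50))
cv2.imwrite('pics/scene6c.png',cv2.resize(im[80:330,100:450,::-1],None,fx=2.2,fy=2.2))
E
```

```text
[ 625.23740989 -222.18939783  174.43876677]
[625.7 265.8  47.7] [625.4 266.2  58.3]
```

View pics/scene6c.png

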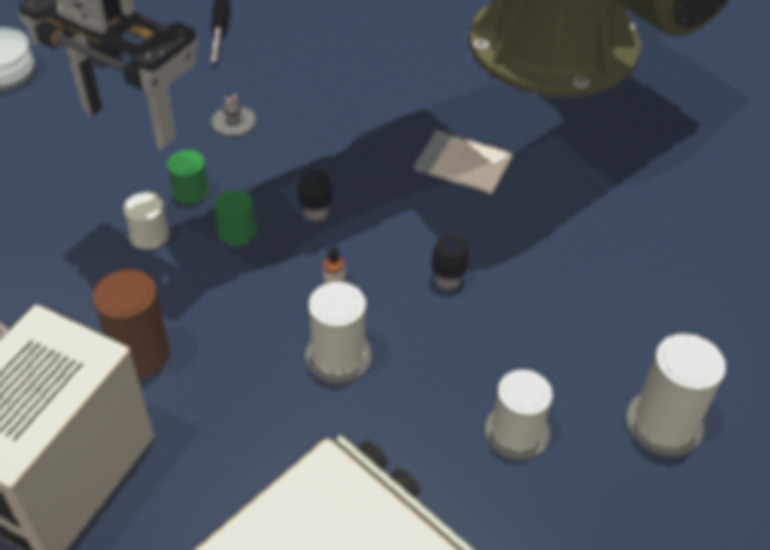

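The medium cover is seated. Next the small white cover.

Emit:
play_rows --commands '[{"x": 0,"y": -0.009,"z": 0.02,"wx": 0,"wy": 0,"wz": 0,"grip": 1},{"x": 0,"y": 0,"z": 0.035,"wx": 0,"wy": 0,"wz": 0,"grip": 1},{"x": 0,"y": 0,"z": 0.035,"wx": 0,"wy": 0,"wz": 0,"grip": 1},{"x": 0,"y": 0,"z": 0.03,"wx": 0,"wy": 0,"wz": 0,"grip": 1},{"x": 0,"y": 0,"z": 0.02,"wx": 0,"wy": 0,"wz": 0,"grip": 1},{"x": 0,"y": 0,"z": 0.01,"wx": 0,"wy": 0,"wz": 0,"grip": 1},{"x": 0,"y": 0,"z": 0,"wx": 0,"wy": 0,"wz": 0,"grip": 0.65},{"x": 0,"y": 0,"z": 0,"wx": 0,"wy": 0,"wz": 0,"grip": 0.36},{"x": 0,"y": 0,"z": 0,"wx": 0,"wy": 0,"wz": 0,"grip": 0.36},{"x": 0,"y": 0,"z": 0,"wx": 0,"wy": 0,"wz": 0,"grip": 0.36},{"x": 0,"y": 0,"z": 0,"wx": 0,"wy": 0,"wz": 0,"grip": 0.36},{"x": 0,"y": 0,"z": 0,"wx": 0,"wy": 0,"wz": 0,"grip": 0.36},{"x": 0,"y": 0,"z": 0,"wx": 0,"wy": 0,"wz": 0,"grip": 0.36}]' --squeeze 15

```text
clock: 30.7
eef_pos: [625.2, -231.9, 24.5]
eef_rot: [3.142, 0.0, -3.141]
wrist_force: [0.3, 1.0, 0.8]
finger_gap: 44.0
```

Emit:
play_rows --commands '[{"x": 0,"y": 0,"z": -0.01,"wx": 0,"wy": 0,"wz": 0,"grip": 0.36},{"x": 0,"y": 0,"z": -0.03,"wx": 0,"wy": 0,"wz": 0,"grip": 0.36},{"x": 0,"y": 0,"z": -0.035,"wx": 0,"wy": 0,"wz": 0,"grip": 0.36},{"x": 0,"y": 0,"z": -0.025,"wx": 0,"wy": 0,"wz": 0,"grip": 0.36},{"x": 0.016,"y": -0.003,"z": 0,"wx": 0,"wy": 0,"wz": 0,"grip": 0.36},{"x": 0.0314,"y": -0.0066,"z": 0,"wx": 0,"wy": 0,"wz": 0,"grip": 0.36},{"x": 0.0314,"y": -0.0066,"z": 0,"wx": 0,"wy": 0,"wz": 0,"grip": 0.36},{"x": 0.0314,"y": -0.0066,"z": 0,"wx": 0,"wy": 0,"wz": 0,"grip": 0.36},{"x": 0.0314,"y": -0.0066,"z": 0,"wx": 0,"wy": 0,"wz": 0,"grip": 0.36},{"x": 0.0314,"y": -0.0066,"z": 0,"wx": 0,"wy": 0,"wz": 0,"grip": 0.36},{"x": 0.0314,"y": -0.0066,"z": 0,"wx": 0,"wy": 0,"wz": 0,"grip": 0.36},{"x": 0.016,"y": -0.003,"z": 0,"wx": 0,"wy": 0,"wz": 0,"grip": 0.36},{"x": 0,"y": 0,"z": 0,"wx": 0,"wy": 0,"wz": 0,"grip": 0.36},{"x": 0,"y": 0,"z": 0,"wx": 0,"wy": 0,"wz": 0,"grip": 0.36}]'

```text
clock: 32.45
eef_pos: [405.5, -277.7, 124.6]
eef_rot: [-3.141, 0.0, -3.141]
wrist_force: [0.9, 0.9, -0.0]
finger_gap: 44.0
```

```bash
python3 - <<'E'
from h import *
print(manip.read_state()['eef_pos'])
im,d=snap('scene','scene7.png')
cv2.imwrite('pics/scene7c.png',cv2.resize(im[20:190,100:330,::-1],None,fx=3,fy=3))
E
```

```text
[ 405.529821   -277.68285742  124.64751077]
```

View pics/scene7c.png

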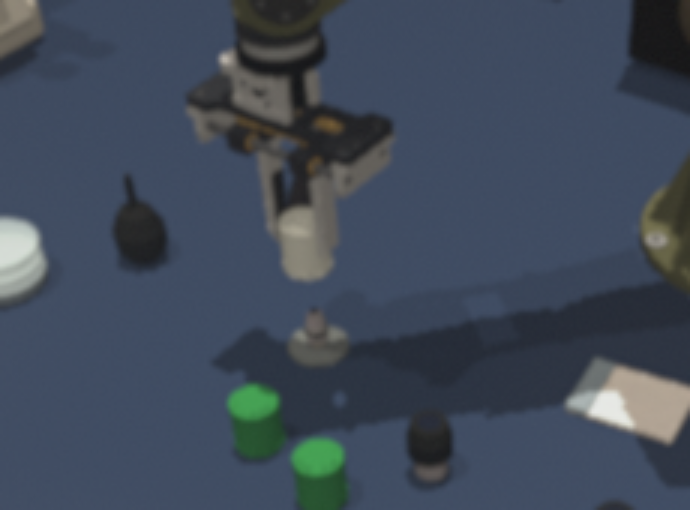

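Emit:
play_rows --commands '[{"x": 0,"y": 0,"z": 0.015,"wx": 0,"wy": 0,"wz": 0,"grip": 0.36},{"x": 0,"y": 0,"z": 0.02,"wx": 0,"wy": 0,"wz": 0,"grip": 0.36},{"x": 0,"y": 0,"z": 0.02,"wx": 0,"wy": 0,"wz": 0,"grip": 0.36},{"x": 0,"y": 0,"z": 0.015,"wx": 0,"wy": 0,"wz": 0,"grip": 0.36},{"x": 0,"y": 0,"z": 0.012,"wx": 0,"wy": 0,"wz": 0,"grip": 0.36},{"x": 0,"y": 0,"z": 0.006,"wx": 0,"wy": 0,"wz": 0,"grip": 0.36},{"x": 0,"y": 0,"z": 0.003,"wx": 0,"wy": 0,"wz": 0,"grip": 0.36},{"x": 0,"y": 0,"z": 0,"wx": 0,"wy": 0,"wz": 0,"grip": 0.36},{"x": 0,"y": 0,"z": 0,"wx": 0,"wy": 0,"wz": 0,"grip": 0.36}]'

```text
clock: 33.62
eef_pos: [405.0, -277.9, 33.8]
eef_rot: [-3.141, 0.001, -3.141]
wrist_force: [0.1, 0.4, -0.3]
finger_gap: 43.8
```

Emit:
play_rows --commands '[{"x": 0,"y": 0,"z": 0.001,"wx": 0,"wy": 0,"wz": 0,"grip": 0.36},{"x": 0,"y": 0,"z": 0.001,"wx": 0,"wy": 0,"wz": 0,"grip": 0.36},{"x": 0,"y": 0,"z": 0,"wx": 0,"wy": 0,"wz": 0,"grip": 0.36},{"x": 0,"y": 0,"z": 0,"wx": 0,"wy": 0,"wz": 0,"grip": 0.36}]'

```text
clock: 34.12
eef_pos: [404.8, -277.7, 31.4]
eef_rot: [-3.142, -0.0, -3.141]
wrist_force: [-0.2, 0.2, -0.4]
finger_gap: 44.3
```

Emit:
play_rows --commands '[{"x": 0,"y": 0,"z": 0.001,"wx": 0,"wy": 0,"wz": 0,"grip": 0.36},{"x": 0,"y": 0,"z": 0,"wx": 0,"wy": 0,"wz": 0,"grip": 0.36},{"x": 0,"y": 0,"z": 0,"wx": 0,"wy": 0,"wz": 0,"grip": 0.36}]'

```text
clock: 34.5
eef_pos: [404.8, -277.7, 30.5]
eef_rot: [-3.142, 0.0, -3.141]
wrist_force: [0.8, 0.3, 0.2]
finger_gap: 44.2
```

Emit:
play_rows --commands '[{"x": 0,"y": 0,"z": 0.001,"wx": 0,"wy": 0,"wz": 0,"grip": 0.36},{"x": 0,"y": 0,"z": 0,"wx": 0,"wy": 0,"wz": 0,"grip": 0.36},{"x": 0,"y": 0,"z": 0,"wx": 0,"wy": 0,"wz": 0,"grip": 0.36}]'

```text
clock: 34.88
eef_pos: [405.0, -277.5, 30.0]
eef_rot: [3.141, 0.0, -3.141]
wrist_force: [-1.8, 4.8, 10.4]
finger_gap: 44.0
```

Contact at the expected height. Release, rise and back away for the final check.

Emit:
play_rows --commands '[{"x": 0,"y": 0,"z": 0,"wx": 0,"wy": 0,"wz": 0,"grip": 0.52},{"x": 0,"y": 0,"z": 0,"wx": 0,"wy": 0,"wz": 0,"grip": 0.65},{"x": 0,"y": 0,"z": 0,"wx": 0,"wy": 0,"wz": 0,"grip": 1},{"x": 0,"y": 0,"z": 0,"wx": 0,"wy": 0,"wz": 0,"grip": 1},{"x": 0,"y": 0,"z": 0,"wx": 0,"wy": 0,"wz": 0,"grip": 1},{"x": 0,"y": 0,"z": -0.02,"wx": 0,"wy": 0,"wz": 0,"grip": 1},{"x": 0,"y": 0,"z": -0.04,"wx": 0,"wy": 0,"wz": 0,"grip": 1},{"x": 0,"y": 0,"z": -0.04,"wx": 0,"wy": 0,"wz": 0,"grip": 1},{"x": 0,"y": 0,"z": -0.04,"wx": 0,"wy": 0,"wz": 0,"grip": 1},{"x": 0,"y": 0,"z": -0.04,"wx": 0,"wy": 0,"wz": 0,"grip": 1},{"x": 0,"y": -0.04,"z": 0,"wx": 0,"wy": 0,"wz": 0,"grip": 1},{"x": 0,"y": -0.04,"z": 0,"wx": 0,"wy": 0,"wz": 0,"grip": 1},{"x": 0,"y": -0.04,"z": 0,"wx": 0,"wy": 0,"wz": 0,"grip": 1},{"x": 0,"y": -0.04,"z": 0,"wx": 0,"wy": 0,"wz": 0,"grip": 1},{"x": 0,"y": -0.04,"z": 0,"wx": 0,"wy": 0,"wz": 0,"grip": 1},{"x": 0,"y": 0,"z": 0,"wx": 0,"wy": 0,"wz": 0,"grip": 1},{"x": 0,"y": 0,"z": 0,"wx": 0,"wy": 0,"wz": 0,"grip": 1}]'

```text
clock: 37.0
eef_pos: [404.9, -477.2, 209.2]
eef_rot: [3.141, -0.0, -3.141]
wrist_force: [0.1, -0.3, 0.4]
finger_gap: 94.2
```

```bash
python3 - <<'E'
from loc import *
print(manip.read_state()['eef_pos'])
for n in ('top','scene'):
    im,d=snap(n,n+'9.png'); P=pts(n,d)
    P0=pts(n,np.load(f'pics/{n}0.png.npz')['d'])
    for k,c in O.items():
        h=C[k][1]+6
        m=(np.hypot(P[...,0]-c[0],P[...,1]-c[1])<25)&(P[...,2]>h-8)
        print(n,k,'top',disc(n,im,P,c,h-3,h+9,h,50),'h',np.median(P[m][:,2]).round(1),'base',disc(n,im,P,c,3,9,6,50))
    for e in ((484,102),(478,-87)): print(n,'eyep',disc(n,im,P0,e,54,66,58,40),disc(n,im,P,e,54,66,58,40))
E
```

```text
[ 404.86994291 -477.15422912  209.18785642]
top small top [ 402.8 -278.3   41.9] h 55.7 base [ 402.4 -279.7   54.2]
top medium top [623.9 265.2  47.2] h 73.6 base [623.1 264.6  57.2]
top large top [645.7  61.4  53.2] h 91.9 base [646.8  60.7  65.8]
top tall top [528.8 385.8  58.7] h 109.9 base [529.2 386.4  71.6]
top eyep [483.2 102.5  31.9] [483.  102.2  31.9]
top eyep [478.6 -88.1  31.2] [478.6 -87.4  31.5]
scene small top [ 405.4 -276.3   40.2] h 54.5 base [ 407.  -276.4   49.4]
scene medium top [625.8 265.7  48.2] h 72.9 base [624.4 266.1  58.6]
scene large top [648.4  62.3  53.7] h 91.1 base [647.4  61.1  64.1]
scene tall top [531.9 386.5  59.9] h 109.0 base [531.4 385.8  69.8]
scene eyep [486.5 103.8  32.8] [486.6 104.1  32.5]
scene eyep [481.9 -86.2  33. ] [481.6 -87.   32. ]
```

View pics/top9.png

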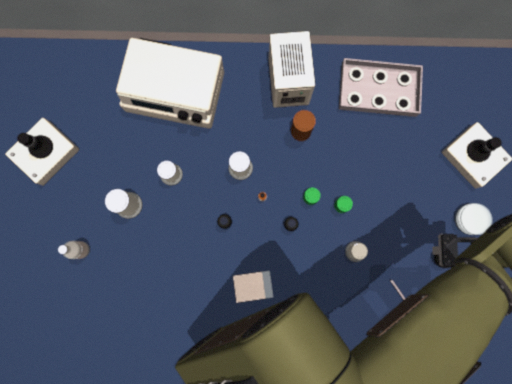

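View pics/scene9.png

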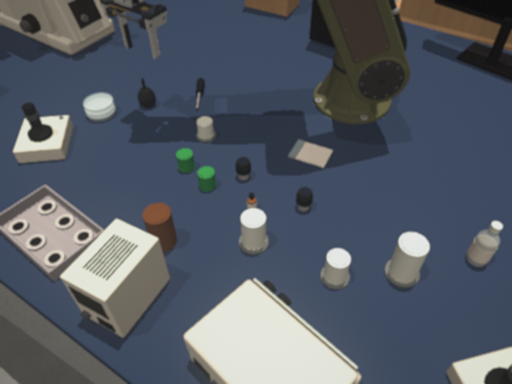

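All four covers are seated on their own bases (top view: (358,252), (170,172), (240,165) and (123,203)). The tops read 56, 74, 92 and 110 mm, and the eyepieces and objectives have not moved. Handing in.

```bash
python3 -c "
from h import *
print(manip.sign_off())"
```

```text
the job is handed in; nothing more can be done
None
```

All four white covers are on their own objectives, and I handed the job in at about 37 s of the 109 s allowed. I placed them in the order large, tall, medium, small. Each was gripped at 15 N, lowered until it rested on its base, and released there.

- **Seating:** in both cameras the cover tops read within about 2 mm of the expected 56, 74, 92 and 110 mm. Each cover is centred within about 2 mm of its base.
- **Not disturbed:** the objectives and both eyepieces are within about 2–4 mm of where they started, which is the measuring noise. The green and brown look-alikes were not touched, and the arm is clear of everything.
- **Disagreement:** the two cameras differ by a steady 2–3 mm in x, which matches the stated calibration, so I used the average of the two.
- **Small cover:** it showed the highest wrist force on seating, about 10 N against 4–6 N for the others, still far below the 120 N limit.

Sign-off gave no verdict.

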